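Close the section isolator under its drag spring and press the start button

TASK

Put power on the platform track: with the fingertips, press the thumb pad of the section isolator down hard and, keeping it down, slide it forward so its tongue passes under the bridge and the leaf spring until it is fully home against its end. Then press the big round push button fully down, and come away. Lift and carry nothing, do not pull the key upwards, and leave the models, throttle box, tin and mug where they stand.

Things in the scene. Friction and masses are not known exactly. Their poses are not given: they have to be found in the camera images.
- isolator: Section isolator fixed to the desk: black base 250 x 90 mm with side rails (top 22 mm up), a low steel bridge across it (12 mm long, top 36 mm above the desk, centre 41 mm ahead of the origin) and a brass leaf spring sloping down ahead of the bridge. Origin: centre of the underside. x: the way the key slides home (away from the robot, turned up to 0.4 rad either way); z up.
- thumb_pad (a point): Centre of the top of the aluminium key's thumb pad; moves with it. Pad 50 mm along isolator x, 44 mm across; 42 mm above the desk when up; 80 mm behind the isolator's origin at slide 0. At its front (+x) end a cross rib 7 mm high to push against, rear face 25 mm ahead of this point. A flat tongue 34 mm wide, top 9 mm lower than the pad, reaches 107 mm ahead of this point.
- shuttle (a joint): Slide of the key along the isolator's +x, m: 0 fully back, 0.080 fully home. Stays where it is left. Friction 2 N plus the drag of the leaf spring (a few N). The bridge stops the tongue at about 0.008 unless the key is pressed at least 5 mm down.
- key (a joint): How far the key is pressed down, m: 0 up, 0.009 bottomed; spring of 1.6 N per mm (about 11 N at 7 mm). Negative when pulled up. Once its tongue is under the bridge, the released key rises only until the tongue meets the bridge (about 0.005).
- push_base: Housing of the push button, black, screwed to the desk; origin: centre of its underside. It does not move.
- push_top (a point): Centre of the top face of the big round push button (40 mm across, in a 56 mm round housing), which faces up, 22 mm above the desk when out.
- push (a joint): How far the button is pressed, m: 0 out, 0.006 fully down; springs back. Fully down takes about 6 N.
- railcar: Loose silver die-cast diesel railcar, 180 x 34 x 41 mm, 0.45 kg, long axis x; origin: centre of the underside. Bystander.
- bench: Loose oak model bench, 36 x 90 x 44 mm high, long axis y; origin: under its centre. Bystander.
- canopy: Loose green metal station canopy on two posts, 60 x 110 x 63 mm high, long axis y; origin: under its centre. Bystander.
- tin: Loose small round tin, 34 mm across, 32 mm high; origin: centre of the underside. Bystander.
- throttle: Loose cream throttle box, 130 x 90 x 50 mm with a knob on top (69 mm in all); origin: centre of the underside. Bystander.
- mug: Loose mug, 76 mm across, 85 mm high, handle on its +y side; origin: centre of the underside. Bystander.
Mind the look-alikes: they are no part of the job. What is meant by the push_base is not turquoise, and is the larger of those in its own colour.

How it is judged:
By the outcome, as a careful person would: the job done as asked, in the order asked, and still so for the second after the job is handed in, with the robot touching nothing.
It also fails if it takes over 48 s, if anything falls off the work surface, if the arm or the gripper's body presses on something with over 40 N, if the wrist force passes 120 N, or if a joint passes its speed limit or range.

ROBOT

A 6-joint arm with a two-finger parallel gripper is mounted at the origin on the work surface. World frame = base frame: x ahead of the robot, y to its left, z up, the work surface at z = 0. Lengths are in mm, angles in degrees, forces in N, time in s.
With the tool pointing down it reaches from about 300 to 850 mm from the base axis. Payload 4.2 kg.
Tool frame: the origin (TCP) lies on the front face of the gripper's body, between the roots of the fingers; the fingertips stand 78 mm ahead of it and the grasp point (between the pads) lies 60 mm ahead of it; x points along the fingers, y is the direction in which the jaws open and shut, and the axes are right-handed (so a half turn about x gives the same grasp; the last joint's range is limited). The gripper opens to 91 mm and grips with 3 to 60 N. Pads are 32 mm wide; open, the fingers measure 118 mm over their backs; the gripper's body (76 mm by 178 mm) begins 60 mm behind the grasp point.
Start: joints at [76.031, 18.312, 89.639, -0, 72.044, -1.146], TCP at [127.613, 560.669, 292.276] pointing down, gripper open.
Joint ranges: [-177.97, 177.97], [-48.28, 115.42], [12.27, 149.76], [-77.06, 257.06], [2.81, 150.46], [-146.56, 146.56]. Speed limits (degrees/s): [147.25, 147.25, 180, 180, 180, 180].

INTERFACE

Orientations are given as [roll, pitch, yaw] about the fixed x, y, z axes, in that order (R = Rz(yaw) Ry(pitch) Rx(roll)).
In Python, from workcell import status, viewer, env gives the robot as it stands. The module is installed in compiled form; this text tells all that it offers.
- The arm moves only by the tool move_arm, never from a script. Its argument "moves" is a list of rows, each a list of 3 entries, a list of its own where there are three numbers: the shift along the tool's x, y, z in cm, then the turn about the tool's x in rad, then the gripper's target within -1 to 1 (fully open at 1, half-way at 0, shut at -1). A call has 1 to 20 rows; each row is the pose to reach, as a shift and turn from the pose commanded when the call began, along the tool's axes at that moment; what a row does not reach only later rows make up. A row lasts 1/8 s, in which the tool goes at most 62.5 mm and 10.7 degrees, less where a joint would pass 70% of its speed; a pose out of reach is approached as far as the arm can. A call with a gripper value outside its range is refused whole. The fingers move at their own pace and stop on an object; "force" is the grip in N (left out, the last holds). Time passes only in rows, so rows that repeat a pose let the fingers close. It gives the time, the measured TCP pose, the force and the opening at its end, in the units of the state.
- status.state(): the state, without advancing time (a new reading comes with each control period).
- viewer.grab_frame(name): name is "scene" or "side" or "wrist"; returns the picture (384x512x3 uint8, red, green, blue); there is no depth.
- viewer.get_calibration(name): a dict with "camera_matrix" (3x3 intrinsics, pixels), "eye" and "rotation" of the camera in the world. Camera axes: x right, y down, z forward; pixel columns grow to the right and rows downward; lengths in mm; the calibration is good to about 2 mm. The wrist camera is an equidistant fisheye: a pixel r from the principal point sees the ray r / f radians off the axis. A picture is of the moment at which its call begins: read the wrist's pose just before it. get_calibration takes no time and is no camera call; for the wrist camera it gives the pose at the moment of the call.
- env.job_done(): hands the job in, once; it reports no verdict.
The state is a dict: "time_s": time; "qpos": joint angles; "qvel": joint speeds; "effort": joint torques, N m; "ee_pos": TCP position; "ee_rot": TCP orientation; "force": force on the tool from outside, world axes, zero at the start; "torque": the same for the moment, N m; "gripper_width": finger opening in mm.
Only numpy, scipy, OpenCV 4.12 (cv2) and the standard library are available. Lean on these libraries where they do the work, as an engineer would, in place of code of your own. Each camera call takes 0.05 s, during which the arm holds its last target.

## Working session

There is one attempt and no reset: what is moved stays moved. The work goes in short steps, Python scripts to look and compute and a tool call to move; the robot and the scene stay as the last step left them, time stands still between calls to the robot, and variables do not carry over. Pictures are saved under pics/ and viewed, and the job is handed in when it is done.

Besides the shell and the picture viewer there is one more tool, called after "Emit:" as name([rows], argument=value, ...), one row to a line, values as JSON. move_arm: Moves the arm, as the interface text tells. Its arguments: {"type":"object","properties":{"moves":{"type":"array","items":{"type":"array"}},"force":{"type":"number"}},"required":["moves"]}

```bash
mkdir -p pics; cat > h.py <<'E'
import numpy as np, cv2
from workcell import status, viewer, env
def save(n,im): cv2.imwrite('pics/'+n,im[:,:,::-1])
def calib(n):
    c=viewer.get_calibration(n); return np.array(c['camera_matrix']),np.array(c['eye']),np.array(c['rotation'])
def ray(c,uv,fish=False):
    K,e,R=c
    x=(uv[0]-K[0,2])/K[0,0]; y=(uv[1]-K[1,2])/K[1,1]
    if fish:
        r=np.hypot(x,y); d=np.array([np.sin(r)*x/max(r,1e-9),np.sin(r)*y/max(r,1e-9),np.cos(r)])
    else: d=np.array([x,y,1.])
    d=R@d; return e,d/np.linalg.norm(d)
def onz(c,uv,z,fish=False):
    e,d=ray(c,uv,fish); return e+d*(z-e[2])/d[2]
def tri(r1,r2):
    (a,d),(b,f)=r1,r2
    t=np.linalg.lstsq(np.stack([d,-f],1),b-a,rcond=None)[0]
    p,q=a+d*t[0],b+f*t[1]; return (p+q)/2,np.linalg.norm(p-q)
def proj(c,p,fish=False):
    K,e,R=c; v=R.T@(np.array(p)-e)
    if fish:
        th=np.arctan2(np.hypot(v[0],v[1]),v[2]); ph=np.arctan2(v[1],v[0]); x,y=th*np.cos(ph),th*np.sin(ph)
    else: x,y=v[0]/v[2],v[1]/v[2]
    return np.array([K[0,0]*x+K[0,2],K[1,1]*y+K[1,2]])
E
python3 - <<'E'
from h import *
for n in("scene","side","wrist"):
    c=viewer.get_calibration(n); print(n,c)
    save(n+'0.png',viewer.grab_frame(n))
print(status.state())
E
```

```text
scene {'camera_matrix': array([[412.84779458,   0.        , 253.44228872],
       [  0.        , 412.84779458, 184.68867072],
       [  0.        ,   0.        ,   1.        ]]), 'eye': array([1289.80404615, -557.13128031, 1029.8143703 ]), 'rotation': array([-138.35509343,   -0.5664649 ,   50.96627858])}
side {'camera_matrix': array([[450.78776872,   0.        , 261.28652027],
       [  0.        , 450.78776872, 193.05855175],
       [  0.        ,   0.        ,   1.        ]]), 'eye': array([263.16673486, 825.38464371, 867.16504154]), 'rotation': array([-132.34305892,    0.92283035, -157.81689245])}
wrist {'camera_matrix': array([[297.31863964,   0.        , 252.24226908],
       [  0.        , 297.31863964, 191.81143149],
       [  0.        ,   0.        ,   1.        ]]), 'eye': array([ 61.34062995, 574.97061021, 383.96346759]), 'rotation': array([1.65996077e+02, 4.59761305e-02, 7.71668116e+01])}
{'time_s': 0.15, 'qpos': array([ 7.60339442e+01,  1.83434354e+01,  8.96896036e+01, -2.26010223e-03,
        7.20431909e+01, -1.14488754e+00]), 'qvel': array([ 0.02216693, -0.11243536, -0.3281207 , -0.05120653, -0.0072115 ,
        0.09314338]), 'effort': array([-4.89784888e-04, -4.12774122e+01, -2.32155812e+01,  7.26986909e-02,
        4.33709845e-02, -9.75084095e-05]), 'ee_pos': array([127.53199305, 560.40613656, 291.6163111 ]), 'ee_rot': array([ -89.53002357,   89.92373992, -102.3504936 ]), 'force': array([ 0.21121648,  0.43374972, -0.59088015]), 'torque': array([ 0.02455194, -0.01767971,  0.02926745]), 'gripper_width': 91.01299793782398}
```

```bash
python3 - <<'E'
s=open('h.py').read()
s=s.replace("np.array(c['rotation'])","Rot.from_euler('xyz',c['rotation'],degrees=True).as_matrix()").replace("import numpy as np, cv2","import numpy as np, cv2\nfrom scipy.spatial.transform import Rotation as Rot")
open('h.py','w').write(s)
E
python3 - <<'E'
import cv2
E
```

```text
(no output)
```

View pics/scene0.png

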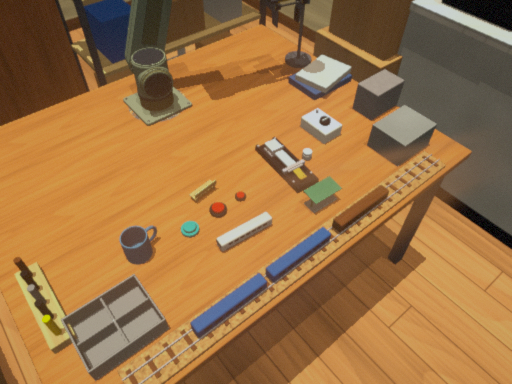

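View pics/side0.png

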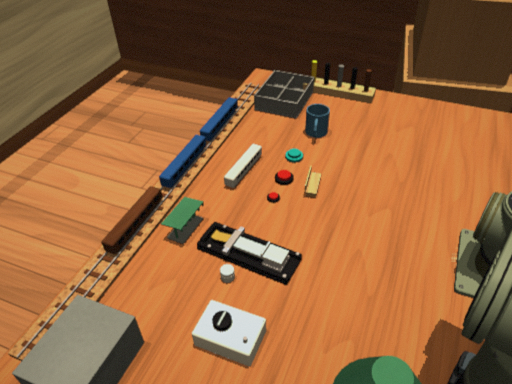

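View pics/wrist0.png

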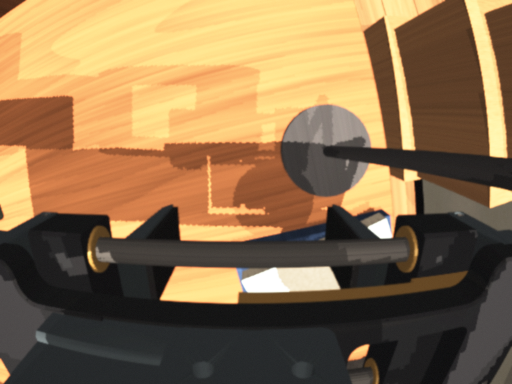

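Scene view: isolator around (287,163). Button candidates are large red (218,209), small red (240,196) and turquoise (190,229). By the description (not turquoise, the larger in its colour) I choose the large red one. The side view shows it at (284,177), the small red at (273,197) and turquoise at (294,155). The wrist view shows nothing useful yet. Next, close crops to check.

```bash
python3 - <<'E'
from h import *
a=cv2.imread('pics/scene0.png');b=cv2.imread('pics/side0.png')
A=cv2.resize(a[125:255,170:345],None,fx=4,fy=4,interpolation=cv2.INTER_CUBIC)
B=cv2.resize(b[140:290,185:325],None,fx=4,fy=4,interpolation=cv2.INTER_CUBIC)
cv2.imwrite('pics/cA.png',A);cv2.imwrite('pics/cB.png',B)
cs,cd=calib('scene'),calib('side')
for n,p,q in(('big',(218,209),(284,177)),('small',(240,196),(273,197)),('turq',(190,229),(294,155)),('pad?',(274,147),(276,256))):
    print(n,tri(ray(cs,p),ray(cd,q)))
E
```

```text
big (array([ 597.84150396, -129.57355643,    7.86348226]), np.float64(4.90467155728114))
small (array([597.55587625, -40.95945763,   4.88919412]), np.float64(3.3347743288110423))
turq (array([ 605.96361733, -240.51309578,    6.79700808]), np.float64(6.531669033699585))
pad? (array([508.51119715, 177.26715487,  30.46258437]), np.float64(8.640671393447569))
```

View pics/cA.png

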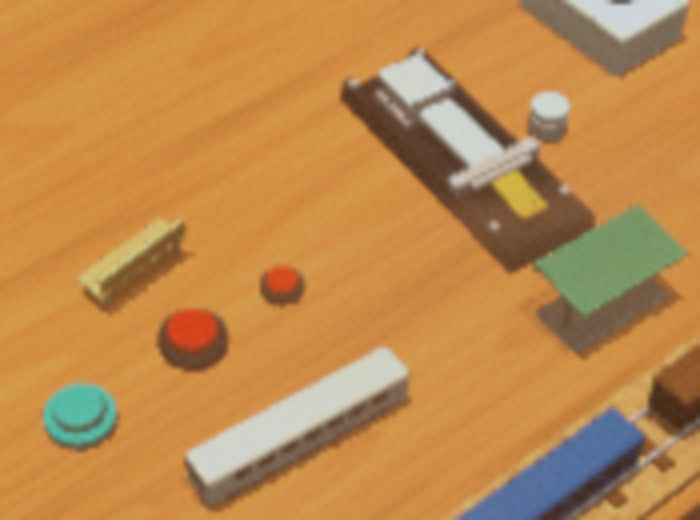

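View pics/cB.png

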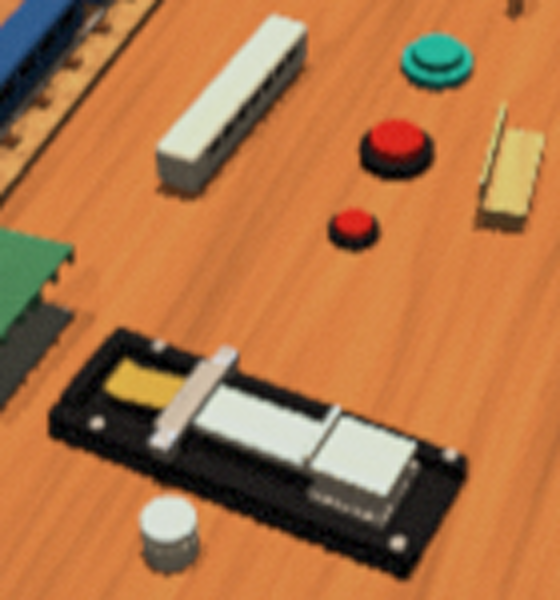

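```bash
cat > m.py <<'E'
from h import *
a=cv2.imread('pics/scene0.png');b=cv2.imread('pics/side0.png')
cs,cd=calib('scene'),calib('side')
def red(im,roi):
    x0,y0,x1,y1=roi;h=cv2.cvtColor(im[y0:y1,x0:x1],cv2.COLOR_BGR2HSV)
    m=(((h[...,0]<6)|(h[...,0]>174))&(h[...,1]>190)&(h[...,2]>120)).astype(np.uint8)
    n,l,s,c=cv2.connectedComponentsWithStats(m);i=1+np.argmax(s[1:,4]);return c[i]+[x0,y0],s[i]
p=red(a,(205,195,232,220));q=red(b,(270,165,297,190));print(p,q)
print('button',tri(ray(cs,p[0]),ray(cd,q[0])),onz(cs,p[0],22),onz(cd,q[0],22))
A=lambda x,y:(x/4-.375+170,y/4-.375+125)
B=lambda x,y:(x/4-.375+185,y/4-.375+140)
for n,p,q in(('rear-left',(417,52),(382,495)),('rear-right',(378,73),(415,445)),('padc',(415,80),(362,455)),('bridgeL',(537,145),(160,438)),('bridgeR',(455,182),(230,355)),('baseFL',(593,216),(55,410)),('baseFR',(512,255),(122,332)),('baseRR',(345,84),(465,462)),('baseRL',(420,50),(405,565)),('tinTop',(550,104),(170,520))):
    p=A(*p);q=B(*q); print(n,tri(ray(cs,p),ray(cd,q)))
E
python3 m.py
```

```text
(array([215., 210.]), array([10, 15,  1,  1,  1], dtype=int32)) (array([283.66315789, 173.94736842]), array([ 7,  5, 14,  9, 95], dtype=int32))
button (array([ 600.35275894, -139.90870835,   11.91285967]), np.float64(0.056259594672606036)) [ 607.2125744 -144.0316177   22.       ] [ 596.35750861 -128.54843246   22.        ]
rear-left (array([485.15933734, 201.19854814,  43.06449634]), np.float64(0.5113645362305492))
rear-right (array([481.52061897, 157.62315719,  40.62209865]), np.float64(2.7686404718233675))
padc (array([508.43637219, 176.85592887,  40.87778549]), np.float64(3.6915452919025853))
bridgeL (array([629.31892506, 206.88607078,  36.82637431]), np.float64(7.849437456796735))
bridgeR (array([617.72377599, 125.96897639,  34.19690439]), np.float64(4.953374296332371))
baseFL (array([707.86354379, 197.94720292,  20.46894531]), np.float64(8.323511529754377))
baseFR (array([698.09344724, 118.77950646,  18.24815838]), np.float64(3.279365389599926))
baseRR (array([455.17647957, 141.33713349,  17.97257374]), np.float64(3.89595140071947))
baseRL (array([462.64923612, 224.98015106,  16.83585179]), np.float64(2.1055330050467345))
tinTop (array([597.79749504, 255.88198983,  31.57961519]), np.float64(4.1578841478096615))
```

Both crops confirm the choice. The large red button in its black housing is at scene (218,207), side (284,174). The key pad is at scene (273,145), side (275,254), and the triangulated heights match the text. Next I work out the move to a wrist-camera look.

```bash
cat >> h.py <<'E'
def toolR(): return Rot.from_euler('xyz',status.state()['ee_rot'],degrees=True).as_matrix()
def go(target,yaw_z=None):
    "shift in tool cm to TCP target; yaw of tool z"
    s=status.state();R=toolR();d=R.T@(np.array(target)-s['ee_pos'])/10
    print('t',s['time_s'],'pos',s['ee_pos'].round(1),'shift',d.round(2),'zyaw',np.degrees(np.arctan2(R[1,2],R[0,2])).round(2),'yyaw',np.degrees(np.arctan2(R[1,1],R[0,1])).round(2),'xdir',R[:,0].round(3))
E
python3 -c "
from h import *
go([490,180,292]);print(Rot.from_matrix(calib('wrist')[2]).as_matrix().round(2), (calib('wrist')[1]-status.state()['ee_pos'])@toolR(), status.state()['qpos'])"
```

```text
t 0.15 pos [127.5 560.4 291.6] shift [  0.   -29.05  43.78] zyaw -12.82 yyaw 77.18 xdir [-0.    -0.001 -1.   ]
[[ 0.22  0.95  0.24]
 [ 0.98 -0.22 -0.05]
 [-0.    0.24 -0.97]] [-92.45867928  -0.57626064 -67.77179255] [ 7.60339442e+01  1.83434354e+01  8.96896036e+01 -2.26010223e-03
  7.20431909e+01 -1.14488754e+00]
```

```bash
python3 -c "
from h import *
go([570,170,292])"
```

```text
t 0.15 pos [127.5 560.4 291.6] shift [ -0.   -28.25  51.81] zyaw -12.82 yyaw 77.18 xdir [-0.    -0.001 -1.   ]
```

Emit:
move_arm([
  [[0, -1, 2], -0.01, -1],
  [[0, -3, 6], -0.03, -1],
  [[0, -6, 11], -0.05, -1],
  [[0, -9, 16.5], -0.07, -1],
  [[0, -12, 22], -0.09, -1],
  [[0, -15, 27.5], -0.12, -1],
  [[0, -18, 33], -0.12, -1],
  [[0, -21, 38.5], -0.12, -1],
  [[0, -24, 44], -0.12, -1],
  [[0, -26.5, 48.5], -0.12, -1],
  [[0, -28, 51.2], -0.12, -1],
  [[0, -28.2, 51.8], -0.12, -1],
  [[0, -28.2, 51.8], -0.12, -1],
  [[0, -28.2, 51.8], -0.12, -1],
])

```text
time_s: 1.9
ee_pos: [569.2, 171.7, 292.3]
ee_rot: [158.6, 90.0, 152.8]
force: [0.2, 0.3, -0.2]
gripper_width: 0.5
```

```bash
python3 - <<'E'
from h import *
go([570,170,292])
c=viewer.get_calibration('wrist')
im=viewer.grab_frame('wrist'); save('w1.png',im)
import pickle; pickle.dump(c,open('w1.pkl','wb'))
cv2.imwrite('pics/w1b.png',cv2.resize(im[:,:,::-1],None,fx=1.5,fy=1.5,interpolation=cv2.INTER_CUBIC))
print(status.state()['gripper_width'])
E
```

```text
t 1.9 pos [569.2 171.7 292.3] shift [ 0.03 -0.16  0.1 ] zyaw -5.87 yyaw 84.13 xdir [-0.001  0.    -1.   ]
0.49212119693048223
```

View pics/w1b.png

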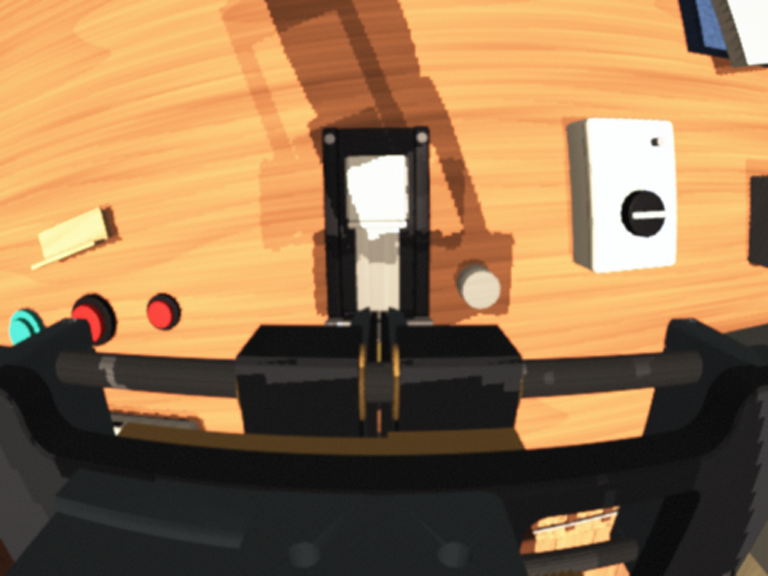

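```bash
python3 - <<'E'
from h import *
im=cv2.imread('pics/w1.png')
c=im[75:220,205:300]; c=cv2.resize(c,None,fx=4,fy=4,interpolation=cv2.INTER_CUBIC)
g=cv2.resize(im[185:240,35:130],None,fx=4,fy=4,interpolation=cv2.INTER_CUBIC)
o=np.zeros((580,800,3),np.uint8);o[:580,:380]=c;o[:220,400:780]=g
# darker-gamma version for pad
d=(255*(c/255.)**3).astype(np.uint8)[:340]; o[240:580,400:780]=d[:340,:380]
cv2.imwrite('pics/w1c.png',o)
E
```

```text
(no output)
```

View pics/w1c.png

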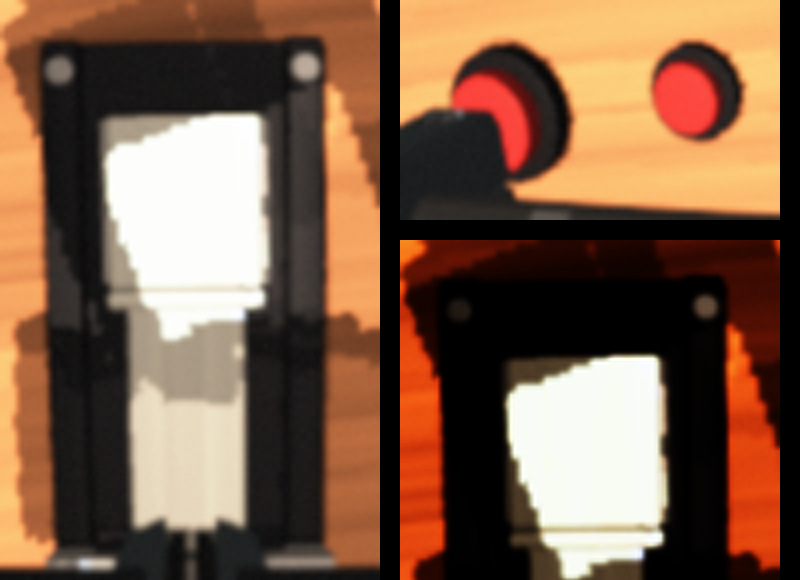

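```bash
python3 - <<'E'
from h import *
import pickle
c=pickle.load(open('w1.pkl','rb'));C=(np.array(c['camera_matrix']),np.array(c['eye']),Rot.from_euler('xyz',c['rotation'],degrees=True).as_matrix())
cs,cd=calib('scene'),calib('side')
P=lambda x,y:(x/4-.375+205,y/4-.375+75)
f=lambda x,y,z:onz(C,P(x,y),z,True).round(1)
rr,rl,fl,fr=f(101,116,42),f(264,113,42),f(266,288,42),f(106,290,42)
print('pad',rr,rl,fl,fr,'mean',(rr+rl+fl+fr)/4)
print('len',np.linalg.norm((rr+rl-fl-fr)/2),'wid',np.linalg.norm(rl-rr),np.linalg.norm(fl-fr))
v=(fl+fr-rr-rl);print('yaw',np.degrees(np.arctan2(v[1],v[0])))
for n,a,b in(('leftside',rl,fl),('rightside',rr,fr)):
    print(n,np.degrees(np.arctan2((b-a)[1],(b-a)[0])))
br,bl=f(44,42,22),f(322,39,22); print('base rear',br,bl,np.linalg.norm(bl-br),'yaw',np.degrees(np.arctan2((bl-br)[1],(bl-br)[0]))-90)
e=f(325,100,22),f(325,500,22);print(np.degrees(np.arctan2(*(e[1]-e[0])[[1,0]])),e)
m=(br+bl)/2;y=np.radians(-6);print('pad from base',m+45*np.array([np.cos(y),np.sin(y),0]))
# height check two-view: rear corners scene vs wrist
A=lambda x,y:(x/4-.375+170,y/4-.375+125)
B=lambda x,y:(x/4-.375+185,y/4-.375+140)
for n,p,q,w in(('rl',(417,52),(382,495),(264,113)),('rr',(378,73),(415,445),(101,116))):
    print(n,tri(ray(cs,A(*p)),ray(C,P(*w),True)),tri(ray(cd,B(*q)),ray(C,P(*w),True)))
# button
W=lambda x,y:((x-400)/4-.375+35,y/4-.375+185)
w=onz(C,(92.5/1.5-.2,319/1.5-.2),22,True);print('btn wrist approx',w)
a=cv2.imread('pics/scene0.png').astype(int)[195:222,205:232];b=cv2.imread('pics/side0.png').astype(int)[165:192,270:300]
R=[]
for im,o,cc in((a,(205,195),cs),(b,(270,165),cd)):
    m=((im[...,2]>140)&(im[...,1]<75)&(im[...,0]<75));ys,xs=np.nonzero(m);u=((xs.min()+xs.max())/2+o[0],(ys.min()+ys.max())/2+o[1]);R.append(ray(cc,u));print(u,m.sum(),onz(cc,u,22))
print(tri(*R))
E
```

```text
pad [480.9 154.9  42. ] [484.9 201.2  42. ] [535.3 196.8  42. ] [531.1 150.8  42. ] mean [508.05  175.925  42.   ]
len 50.479228401392994 wid 46.47246496582679 46.191341179922446
yaw -4.829623475589887
leftside -4.9893625696421795
rightside -4.669172230557067
base rear [454.9 138.8  22. ] [462.7 222.3  22. ] 83.86352007875654 yaw -5.336693856520924
-4.908222008161614 (array([481.5, 221.3,  22. ]), array([606.1, 210.6,  22. ]))
pad from base [503.55348529 175.84621915  22.        ]
rl (array([485.09058879, 201.26931362,  42.87085796]), np.float64(0.4812844305810938)) (array([484.94503915, 201.07405667,  43.14754648]), np.float64(0.006690128654499761))
rr (array([482.28912092, 156.17878607,  41.72213892]), np.float64(3.7839320749795053)) (array([480.90299325, 154.72623069,  38.44954138]), np.float64(0.4025024282226073))
btn wrist approx [ 593.87760462 -117.99365601   22.        ]
(np.float64(218.0), np.float64(207.5)) 96 [ 604.98083862 -131.00774577   22.        ]
(np.float64(284.0), np.float64(174.0)) 90 [ 595.35994798 -128.6769384    22.        ]
(array([ 599.06822574, -130.5602993 ,   17.87227697]), np.float64(6.278033074652809))
```

Wrist view: pad rear corners at crop (101,116) and (264,113), rib line at crop y≈289. This gives the pad centre at (508,176), length 50, height about 42 and yaw about -5°, which agrees with the side and scene views. I'll approach to just above the pad.

```bash
python3 -c "
from h import *
go([512,175.6,150])"
```

```text
t 1.95 pos [569.2 171.7 292.4] shift [14.24 -0.2  -5.73] zyaw -5.86 yyaw 84.14 xdir [-0.  0. -1.]
```

Emit:
move_arm([
  [[1, -0.1, -0.6], 0, -1],
  [[3.5, -0.2, -1.8], -0.01, -1],
  [[7, -0.2, -3.2], -0.015, -1],
  [[10.5, -0.2, -4.6], -0.015, -1],
  [[13, -0.2, -5.4], -0.015, -1],
  [[14.2, -0.2, -5.7], -0.015, -1],
  [[14.2, -0.2, -5.7], -0.015, -1],
  [[14.2, -0.2, -5.7], -0.015, -1],
])

```text
time_s: 2.95
ee_pos: [514.1, 175.0, 151.3]
ee_rot: [23.7, 89.9, 18.7]
force: [-0.8, -0.2, 0.4]
gripper_width: 0.5
```

```bash
python3 - <<'E'
from h import *
go([512,175.6,118])
a=viewer.grab_frame('scene');b=viewer.grab_frame('side');w=viewer.grab_frame('wrist')
A=cv2.resize(a[100:200,230:330],(400,400),interpolation=cv2.INTER_CUBIC)
B=cv2.resize(b[200:300,195:295+0],(400,400),interpolation=cv2.INTER_CUBIC)
save('s2.png',np.hstack([A,B]));save('w2.png',w)
E
```

```text
t 2.95 pos [514.1 175.  151.3] shift [ 3.33  0.04 -0.22] zyaw -5.08 yyaw 84.92 xdir [ 0.002  0.001 -1.   ]
```

View pics/s2.png

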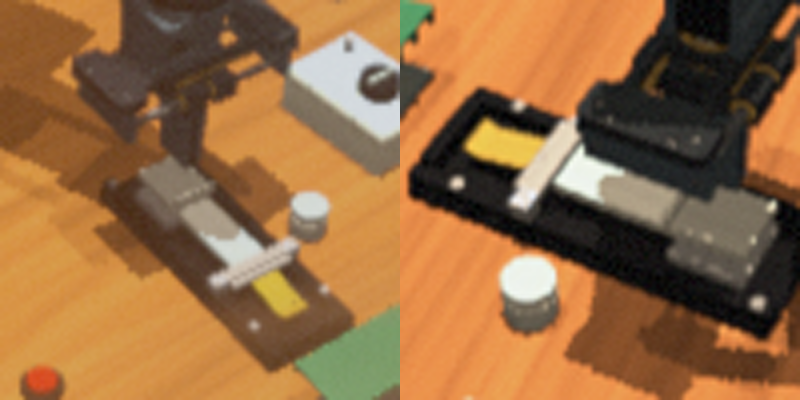

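View pics/w2.png

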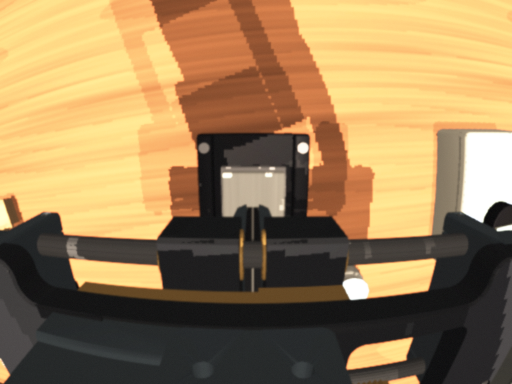

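The tip hangs over the pad, centred across it (wrist columns 221-286, fingers at 252). It is still settling about 2 mm. Now I press down.

Emit:
move_arm([
  [[0.5, 0, 0], 0, -1],
  [[1.5, 0, 0], 0, -1],
  [[2.3, 0, 0], 0, -1],
  [[2.7, 0, 0], 0, -1],
  [[3.0, 0, 0], 0, -1],
  [[3.3, 0, 0], 0, -1],
  [[3.6, 0, 0], 0, -1],
  [[3.8, 0, 0], 0, -1],
  [[3.8, 0, 0], 0, -1],
  [[3.8, 0, 0], 0, -1],
])

```text
time_s: 4.35
ee_pos: [513.7, 174.6, 113.8]
ee_rot: [10.2, 89.9, 5.2]
force: [-2.5, -2.1, 10.5]
gripper_width: 0.7
```

```bash
python3 - <<'E'
from h import *
go([512,175.6,111]); print(status.state()['force'])
a=viewer.grab_frame('scene');b=viewer.grab_frame('side')
A=cv2.resize(a[100:200,230:330],(400,400),interpolation=cv2.INTER_CUBIC)
B=cv2.resize(b[200:300,195:295+0],(400,400),interpolation=cv2.INTER_CUBIC)
save('s3.png',np.hstack([A,B]))
E
```

```text
t 4.35 pos [513.7 174.6 113.8] shift [ 0.28  0.09 -0.18] zyaw -5.07 yyaw 84.93 xdir [ 0.002  0.    -1.   ]
[-2.48291859 -2.13806851 10.51118049]
```

View pics/s3.png

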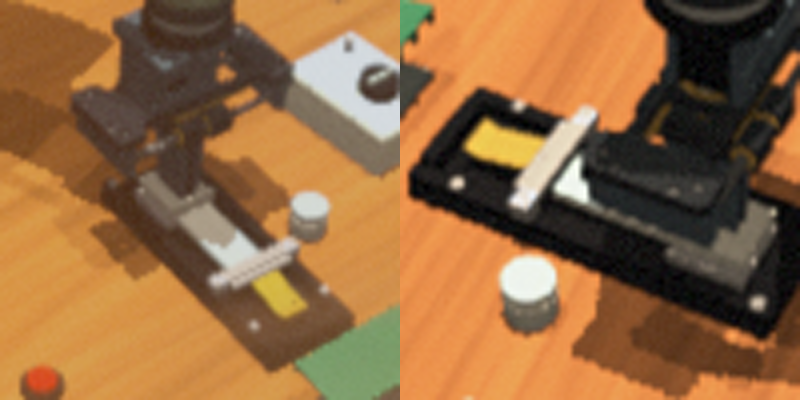

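Pressed about 6.6 mm at 10.5 N, with the tip behind the rib. Press on to the bottom, then slide in part.

Emit:
move_arm([
  [[0.2, 0, 0], 0, -1],
  [[0.4, 0, 0], 0, -1],
  [[0.4, 0, 0], 0, -1],
  [[0.4, 0, 0.3], 0, -1],
  [[0.4, 0, 0.6], 0, -1],
  [[0.4, 0, 1.0], 0, -1],
  [[0.4, 0, 1.4], 0, -1],
  [[0.4, 0, 1.8], 0, -1],
  [[0.4, 0, 2.2], 0, -1],
  [[0.4, 0, 2.6], 0, -1],
  [[0.4, 0, 3.0], 0, -1],
  [[0.4, 0, 3.0], 0, -1],
])

```text
time_s: 5.95
ee_pos: [545.2, 171.8, 111.5]
ee_rot: [9.0, 89.6, 4.0]
force: [-1.5, -4.4, 17.5]
gripper_width: 0.5
```

```bash
python3 - <<'E'
from h import *
go([512,175.6,111]); print(status.state()['force'])
a=viewer.grab_frame('scene');b=viewer.grab_frame('side')
A=cv2.resize(a[100:200,230:330],(400,400),interpolation=cv2.INTER_CUBIC)
B=cv2.resize(b[200:300,195:295+0],(400,400),interpolation=cv2.INTER_CUBIC)
save('s4.png',np.hstack([A,B]))
E
```

```text
t 5.95 pos [545.2 171.8 111.5] shift [ 0.03  0.09 -3.34] zyaw -5.06 yyaw 84.94 xdir [ 0.006  0.    -1.   ]
[-1.48789246 -4.39521228 17.47640461]
```

View pics/s4.png

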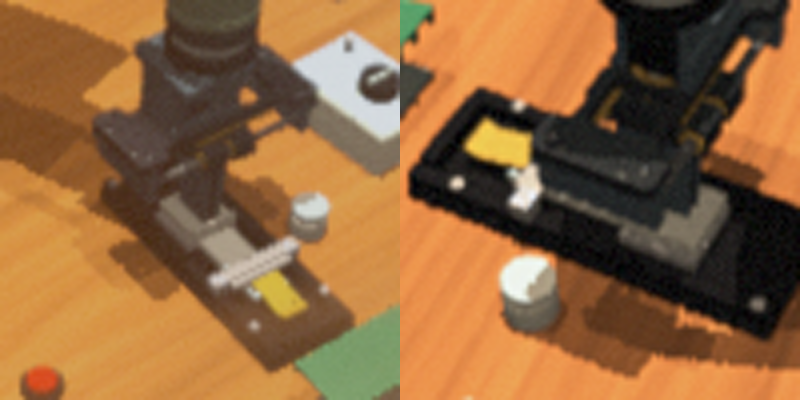

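The tongue has gone under the bridge: its tip shows past the bridge at scene crop (255,295). I continue the slide towards the end.

Emit:
move_arm([
  [[0, 0, 0.4], 0, -1],
  [[0, 0, 0.8], 0, -1],
  [[0, -0.05, 1.2], 0, -1],
  [[0, -0.05, 1.6], 0, -1],
  [[0, -0.05, 2.0], 0, -1],
  [[0, -0.05, 2.4], 0, -1],
  [[0, -0.05, 2.8], 0, -1],
  [[0, -0.05, 3.2], 0, -1],
  [[0, -0.05, 3.6], 0, -1],
  [[0, -0.05, 4.0], 0, -1],
  [[0, -0.05, 4.4], 0, -1],
  [[0, -0.05, 4.6], 0, -1],
  [[0, -0.05, 4.6], 0, -1],
  [[0, -0.05, 4.6], 0, -1],
])

```text
time_s: 7.8
ee_pos: [587.5, 167.9, 111.3]
ee_rot: [155.7, 89.9, 150.6]
force: [-8.9, 1.0, 19.4]
gripper_width: 0.7
```

```bash
python3 - <<'E'
from h import *
go([512,175.6,111]); print(status.state()['force'])
a=viewer.grab_frame('scene');b=viewer.grab_frame('side')
A=cv2.resize(a[100:200,230:330],(400,400),interpolation=cv2.INTER_CUBIC)
B=cv2.resize(b[200:300,195:295+0],(400,400),interpolation=cv2.INTER_CUBIC)
save('s5.png',np.hstack([A,B]))
E
```

```text
t 7.8 pos [587.5 167.9 111.3] shift [ 0.05  0.09 -7.59] zyaw -5.12 yyaw 84.88 xdir [-0.002  0.001 -1.   ]
[-8.89544976  1.0223026  19.43882866]
```

View pics/s5.png

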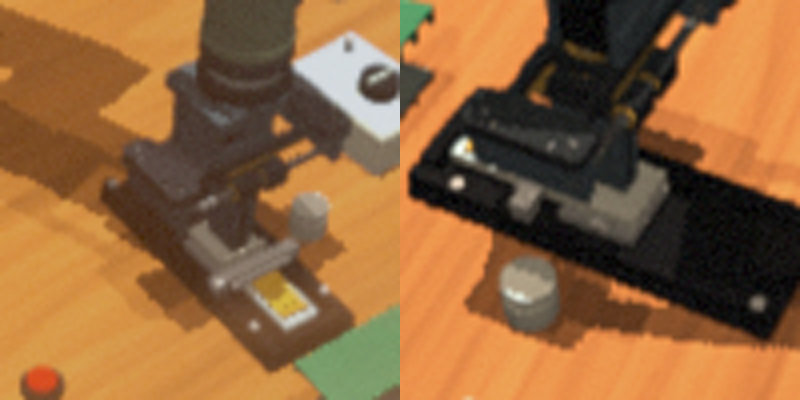

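Not home yet: -9 N is the leaf spring and friction. I push on in small steps and watch for the stop.

Emit:
move_arm([
  [[0, 0, 0.2], 0, -1],
  [[0, 0, 0.4], 0, -1],
  [[0, 0, 0.6], 0, -1],
  [[0, 0, 0.8], 0, -1],
  [[0, 0, 0.8], 0, -1],
])

```text
time_s: 8.52
ee_pos: [589.4, 167.8, 111.2]
ee_rot: [-178.4, 89.0, 176.4]
force: [-23.9, 3.7, 32.0]
gripper_width: 0.7
```

```bash
python3 - <<'E'
from h import *
go([512,175.6,111]); print(status.state()['force'])
a=viewer.grab_frame('scene');b=viewer.grab_frame('side')
A=cv2.resize(a[135:195,265:325],(400,400),interpolation=cv2.INTER_CUBIC)
B=cv2.resize(b[215:275,195:255],(400,400),interpolation=cv2.INTER_CUBIC)
save('s6.png',np.hstack([A,B]))
E
```

```text
t 8.525 pos [589.4 167.8 111.2] shift [ 0.15  0.08 -7.77] zyaw -5.19 yyaw 84.81 xdir [-0.018  0.001 -1.   ]
[-23.87810287   3.70790715  31.97302273]
```

View pics/s6.png

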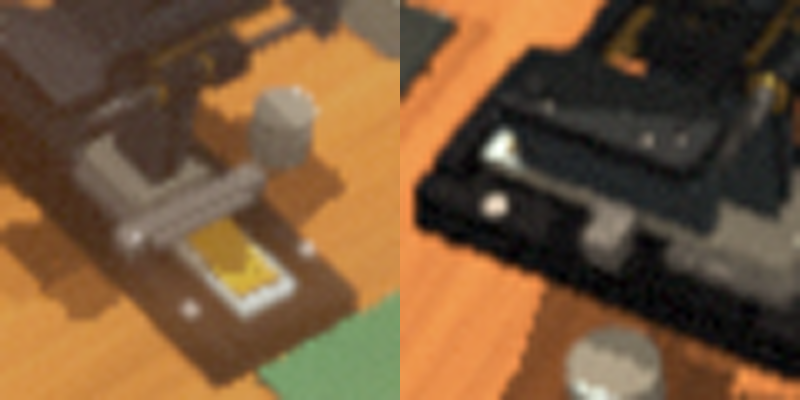

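```bash
python3 - <<'E'
from h import *
cs=calib('scene')
P=lambda x,y:(x*60/400-.42+265,y*60/400-.42+135)
u=np.array([np.cos(np.radians(-5)),np.sin(np.radians(-5)),0])
pad0=np.array([508.,176,0])
for n,p,z in(('tipR',(240,318),24),('tipL',(297,288),24),('baseFR',(220,375),22),('baseFL',(352,298),22),('bridgeFR',(130,245),36),('bridgeFL',(262,185),36),('screwR',(190,308),22),('screwL',(307,247),22),):
    w=onz(cs,P(*p),z); print(n,w.round(1),'along from pad0',((w-pad0)@u).round(1), 'across',((w-pad0)@np.array([-u[1],u[0],0])).round(1))
E
```

```text
tipR [689.4 141.6  24. ] along from pad0 183.8 across -18.4
tipL [692.5 177.7  24. ] along from pad0 183.6 across 17.7
baseFR [709.3 109.8  22. ] along from pad0 206.3 across -48.4
baseFL [713.2 195.8  22. ] along from pad0 202.7 across 37.6
bridgeFR [626.8 124.1  36. ] along from pad0 122.8 across -41.4
bridgeFL [637.2 204.8  36. ] along from pad0 126.2 across 39.9
screwR [668.  128.2  22. ] along from pad0 163.5 across -33.7
screwL [674.2 202.8  22. ] along from pad0 163.2 across 41.2
```

Tongue end is at about 184 mm, with 187 expected at home (2.5 mm calibration bias), so it is at or very near the stop. I push a little more to tell the stop from drag.

Emit:
move_arm([
  [[0, 0, 0.2], 0, -1],
  [[-0.05, 0, 0.4], 0, -1],
  [[-0.1, 0, 0.4], 0, -1],
  [[-0.1, 0, 0.4], 0, -1],
  [[-0.1, 0, 0.4], 0, -1],
])

```text
time_s: 9.25
ee_pos: [592.0, 167.5, 111.1]
ee_rot: [-176.8, 88.8, 178.0]
force: [-25.3, 4.4, 28.2]
gripper_width: 0.5
```

```bash
python3 - <<'E'
from h import *
a=viewer.grab_frame('scene');b=viewer.grab_frame('side')
A=cv2.resize(a[135:195,265:325],(400,400),interpolation=cv2.INTER_CUBIC)
B=cv2.resize(b[215:275,195:255],(400,400),interpolation=cv2.INTER_CUBIC)
save('s7.png',np.hstack([A,B]))
E
```

```text
(no output)
```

View pics/s7.png

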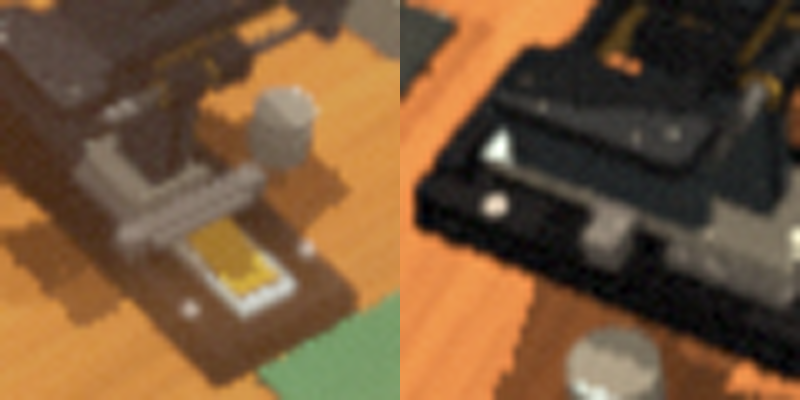

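The tongue has not moved: its corners are still at crop (240,317) and (297,288). So the tip slid on the pad while the key stood at its stop. One more push until the tip meets the rib confirms it.

Emit:
move_arm([
  [[-0.05, 0, 0.2], 0, -1],
  [[-0.1, 0, 0.3], 0, -1],
  [[-0.1, 0, 0.5], 0, -1],
  [[-0.1, 0, 0.6], 0, -1],
  [[-0.1, 0, 0.6], 0, -1],
])

```text
time_s: 9.98
ee_pos: [593.3, 167.3, 111.0]
ee_rot: [-175.8, 88.1, 179.0]
force: [-36.3, 7.3, 30.6]
gripper_width: 0.5
```

```bash
python3 - <<'E'
from h import *
a=viewer.grab_frame('scene');b=viewer.grab_frame('side')
A=cv2.resize(a[135:195,265:325],(400,400),interpolation=cv2.INTER_CUBIC)
B=cv2.resize(b[215:275,195:255],(400,400),interpolation=cv2.INTER_CUBIC)
save('s8.png',np.hstack([A,B]))
E
```

```text
(no output)
```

View pics/s8.png

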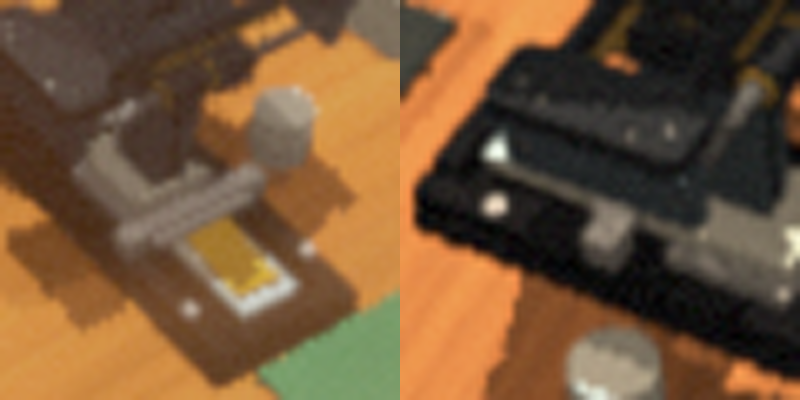

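The tongue is still unchanged at 36 N with the tip against the rib, so the key is home. I ease the forward load (about 12 mm of wind-up) without dragging back, then lift.

Emit:
move_arm([
  [[0, 0, -0.3], 0, -1],
  [[0, 0, -0.6], 0, -1],
  [[-0.1, 0, -0.8], 0, -1],
  [[-0.4, 0, -0.9], 0, -1],
  [[-0.8, 0, -1.0], 0, -1],
  [[-1.3, 0, -1.1], 0, -1],
  [[-2, 0, -1.3], 0, -1],
  [[-4, 0, -1.3], 0, -1],
  [[-7, 0, -1.3], 0, -1],
  [[-9, 0, -1.3], 0, -1],
  [[-10, 0, -1.3], 0, -1],
  [[-10, 0, -1.3], 0, -1],
])

```text
time_s: 11.58
ee_pos: [594.3, 167.0, 211.0]
ee_rot: [20.0, 89.9, 14.9]
force: [-0.0, -0.1, -0.5]
gripper_width: 0.4
```

```bash
python3 - <<'E'
from h import *
go([600,-130,200]);print(status.state()['force'])
import pickle
c=viewer.get_calibration('wrist');pickle.dump(c,open('w9.pkl','wb'))
a=viewer.grab_frame('scene');b=viewer.grab_frame('side');w=viewer.grab_frame('wrist')
A=cv2.resize(a[135:195,265:325],(400,400),interpolation=cv2.INTER_CUBIC)
B=cv2.resize(b[215:275,195:255],(400,400),interpolation=cv2.INTER_CUBIC)
save('s9.png',np.hstack([A,B]));save('w9.png',w)
E
```

```text
t 11.575 pos [594.3 167.  211. ] shift [  1.08 -29.54   3.2 ] zyaw -5.09 yyaw 84.91 xdir [ 0.002  0.001 -1.   ]
[-0.03309247 -0.13198255 -0.48053944]
```

View pics/s9.png

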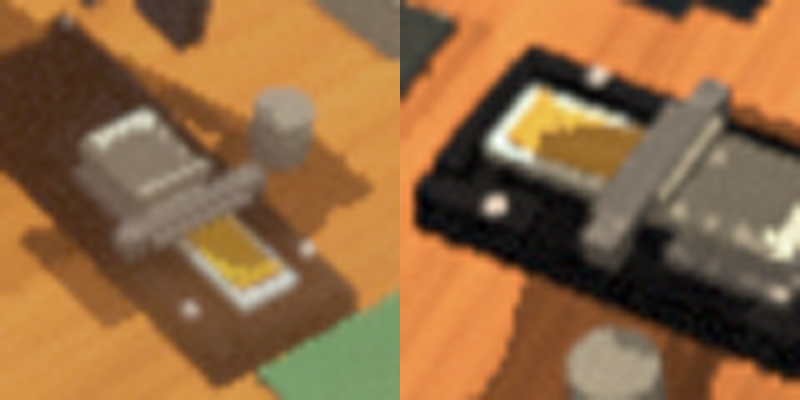

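View pics/w9.png

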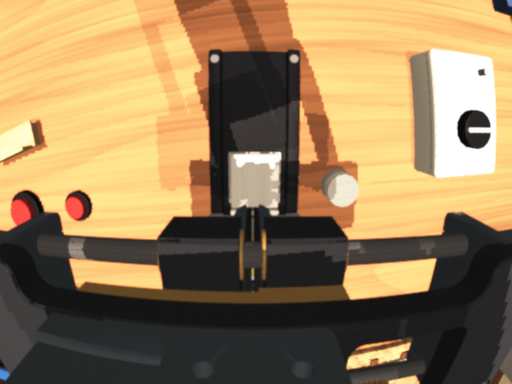

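Key released with the tongue captured under the bridge. Check the slide from the pad's rear edge in wrist row 152, then head to the button for a look.

```bash
python3 - <<'E'
from h import *
import pickle
c=pickle.load(open('w9.pkl','rb'));C=(np.array(c['camera_matrix']),np.array(c['eye']),Rot.from_euler('xyz',c['rotation'],degrees=True).as_matrix())
im=cv2.imread('pics/w9.png')
cv2.imwrite('pics/w9c.png',cv2.resize(im[40:220,195:315],None,fx=4.4*.75,fy=4.4*.75,interpolation=cv2.INTER_CUBIC))
for z in(37,):
    a=onz(C,(229.5,152.5),z,True);b=onz(C,(281,152),z,True)
    m=(a+b)/2;print(a,b,'slide',(m-np.array([482.9,178,0]))[:2]@[np.cos(np.radians(-5)),np.sin(np.radians(-5))])
a=onz(C,(210,52),22,True);b=onz(C,(299,51),22,True);r=(a+b)/2
print('base rear',r,'pad rear minus base rear - 20 =',(m-r)[:2]@[.996,-.087]-20)
go([530,-130,260])
E
```

```text
[555.12734303 149.71001872  37.        ] [558.76769133 195.97480506  37.        ] slide 74.21525744764695
base rear [461.52316922 180.83333258  22.        ] pad rear minus base rear - 20 = 75.73786067173205
t 11.725 pos [593.5 166.9 209.3] shift [ -5.05 -30.14  -3.7 ] zyaw -5.09 yyaw 84.91 xdir [-0.002 -0.    -1.   ]
```

View pics/w9c.png

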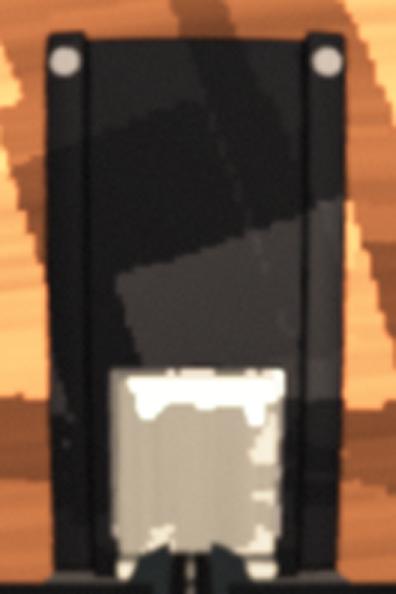

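Direct slide readings: 74-76 mm from the wrist view against about 79 from the tongue and bridge. This needs a closer check with two-view triangulation.

```bash
python3 - <<'E'
from h import *
cs,cd=calib('scene'),calib('side')
P=lambda x,y:(x*60/400-.42+265,y*60/400-.42+135)
Q=lambda x,y:((x-400)*60/400-.42+195,y*60/400-.42+215)
u=np.array([np.cos(np.radians(-5)),np.sin(np.radians(-5)),0]);v=np.array([-u[1],u[0],0])
p0=np.array([508.,176,0])
for n,p,q in(('tipR',(243,310),(540,85)),('tipL',(298,278),(487,150)),('bridgeFR',(125,232),(700,85)),('screwR',(190,310),(598,75)),('screwL',(307,248),(495,204)),('padRearR',(80,145),None),('padRearL',(150,108),None)):
    if q is None:
        w=onz(cs,P(*p),37);print(n,'scene z37',((w-p0)@u).round(1),((w-p0)@v).round(1));continue
    t,e=tri(ray(cs,P(*p)),ray(cd,Q(*q)));print(n,t.round(1),'err',e.round(1),'along',((t-p0)@u).round(1),'across',((t-p0)@v).round(1),'side z28',((onz(cd,Q(*q),28 if 'tip' in n else 22)-p0)@u).round(1),'scene',((onz(cs,P(*p),28 if 'tip' in n else 22)-p0)@u).round(1))
E
cat > z.py <<'E'
from h import *
import sys
a=cv2.imread(sys.argv[1])
E
python3 - <<'E'
from h import *
b=viewer.grab_frame('side');a=viewer.grab_frame('scene')
save('s10.png',np.hstack([cv2.resize(b[215:285,195:265],(400,400),interpolation=cv2.INTER_CUBIC),cv2.resize(a[130:200,255:325],(400,400),interpolation=cv2.INTER_CUBIC)]))
E
```

```text
tipR [685.9 142.2  27.6] err 6.4 along 180.2 across -18.2 side z28 177.7 scene 183.0
tipL [688.6 178.8  27.9] err 4.0 along 179.6 across 18.6 side z28 178.1 scene 181.3
bridgeFR [620.9 126.6  38.7] err 1.4 along 116.8 across -39.4 side z28 125.7 scene 104.0
screwR [668.3 125.2  23.7] err 3.8 along 164.1 across -36.6 side z28 163.7 scene 164.6
screwL [674.9 199.2  24.8] err 3.6 along 164.2 across 37.7 side z28 164.4 scene 163.7
padRearR scene z37 52.5 -20.9
padRearL scene z37 50.4 25.8
```

View pics/s10.png

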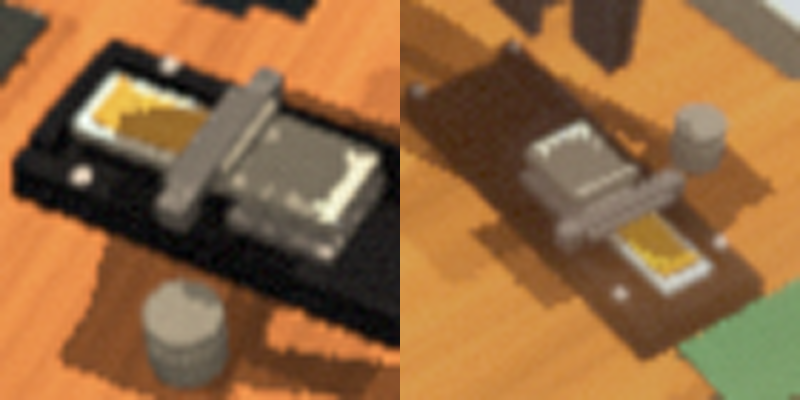

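```bash
python3 - <<'E'
from h import *
import pickle
def L(f):
    c=pickle.load(open(f,'rb'));return (np.array(c['camera_matrix']),np.array(c['eye']),Rot.from_euler('xyz',c['rotation'],degrees=True).as_matrix())
C1,C9=L('w1.pkl'),L('w9.pkl')
u=np.array([np.cos(np.radians(-5)),np.sin(np.radians(-5)),0]);v=np.array([-u[1],u[0],0]);p0=np.array([508.,176,0])
pr=lambda n,w:print(n,w.round(1),((w-p0)@u).round(1),((w-p0)@v).round(1))
P=lambda x,y:(x/4-.375+205,y/4-.375+75)
S=lambda x,y:(x/3.3-.35+195,y/3.3-.35+40)
pr('w1 R',onz(C1,P(59,70),22,True));pr('w1 L',onz(C1,P(306,66),22,True))
pr('w9 R',onz(C9,S(65,61),22,True));pr('w9 L',onz(C9,S(328,61),22,True))
print(tri(ray(C1,P(59,70),True),ray(C9,S(65,61),True)),tri(ray(C1,P(306,66),True),ray(C9,S(328,61),True)))
pr('w9 padrear R',onz(C9,S(112,369),37,True));pr('w9 padrear L',onz(C9,S(285,369),37,True))
A=lambda x,y:(x/4-.375+170,y/4-.375+125);B=lambda x,y:(x/4-.375+185,y/4-.375+140)
cs,cd=calib('scene'),calib('side')
# rear & front screws from scene0/side0
for n,p in(('FL',(565,189)),('FR',(494,226)),('RR',(352,84)),): pr('scene '+n,onz(cs,A(*p),22))
for n,p in(('FR',(159,346)),('FL',(97,423)),('RR',(451,455)),('RL',(397,542))): pr('side '+n,onz(cd,B(*p),22))
E
```

```text
w1 R [464.1 142.4  22. ] -40.8 -37.3
w1 L [470.6 216.6  22. ] -40.8 37.2
w9 R [465.  142.6  22. ] -39.9 -37.0
w9 L [471.5 217.2  22. ] -39.9 37.9
(array([463.23793556, 141.65960722,  13.70464692]), np.float64(0.1854229538613848)) (array([470.40649182, 217.5403709 ,  17.25436969]), np.float64(0.9291717633726109))
w9 padrear R [554.1 149.   37. ] 48.3 -22.9
w9 padrear L [558.3 196.   37. ] 48.3 24.3
scene FL [675.5 202.6  22. ] 164.5 41.1
scene FR [669.2 127.3  22. ] 164.8 -34.5
scene RR [464.3 144.2  22. ] -40.7 -35.5
side FR [667.  123.4  22. ] 163.0 -38.6
side FL [674.4 196.5  22. ] 164.0 35.0
side RR [462.5 141.   22. ] -42.3 -38.8
side RL [470.5 214.2  22. ] -40.7 34.8
```

The measurements scatter (slide 75-79). A wrist view from straight over the bridge will settle it.

```bash
python3 -c "
from h import *
go([690,159,250])"
```

```text
t 11.825 pos [593.5 166.9 209.3] shift [-4.09  0.07  9.67] zyaw -5.09 yyaw 84.91 xdir [-0.002 -0.    -1.   ]
```

Emit:
move_arm([
  [[-1.5, 0, 1], 0, -1],
  [[-3, 0, 3.5], 0, -1],
  [[-4, 0, 7], 0, -1],
  [[-4, 0, 9], 0, -1],
  [[-4, 0, 9.6], 0, -1],
  [[-4, 0, 9.6], 0, -1],
  [[-4, 0, 9.6], 0, -1],
])

```text
time_s: 12.7
ee_pos: [688.6, 158.6, 250.0]
ee_rot: [-171.5, 89.9, -176.5]
force: [0.1, 0.7, 0.3]
gripper_width: 0.5
```

```bash
python3 - <<'E'
from h import *
import pickle
pickle.dump(viewer.get_calibration('wrist'),open('w11.pkl','wb'))
im=viewer.grab_frame('wrist');save('w11.png',im);print(status.state()['time_s'],status.state()['ee_pos'])
cv2.imwrite('pics/w11c.png',cv2.resize(im[20:220,180:330,::-1],None,fx=3,fy=3,interpolation=cv2.INTER_CUBIC))
E
```

```text
12.75 [688.70540268 158.60490118 250.24919303]
```

View pics/w11c.png

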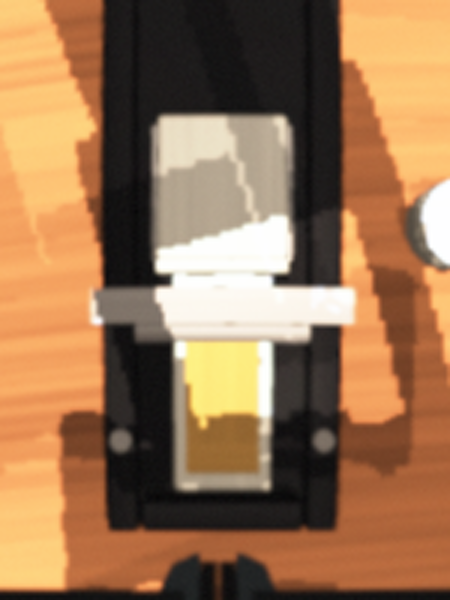

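```bash
python3 - <<'E'
from h import *
import pickle
c=pickle.load(open('w11.pkl','rb'));C=(np.array(c['camera_matrix']),np.array(c['eye']),Rot.from_euler('xyz',c['rotation'],degrees=True).as_matrix())
u=np.array([np.cos(np.radians(-5)),np.sin(np.radians(-5)),0]);p0=np.array([508.,176,0])
P=lambda x,y:(x/3-.33+180,y/3-.33+20)
for n,x,y,z in(('padrear',222,115,37),('ribfront',222,273,44),('ribfrontbase',222,273,37),('bridge rear',222,287,36),('bridge front',222,325,36),('tip',222,490,28),('endwall',222,500,22),('basefront',222,528,22),('basefront',222,528,10)):
    w=onz(C,P(x,y),z,True);print(n,z,((w-p0)@u).round(1))
for x in(152,292,): print(onz(C,P(x,150),37,True))
E
```

```text
padrear 37 49.6
ribfront 44 104.9
ribfrontbase 37 104.7
bridge rear 36 109.5
bridge front 36 122.5
tip 28 182.0
endwall 22 187.0
basefront 22 197.7
basefront 10 200.9
[567.46307154 146.66742335  37.        ]
[571.59214762 193.86651437  37.        ]
```

The tongue tip is 107 mm ahead of the origin taken from the bridge, and the pad is at about 79.6 mm, so slide ≈ 80 mm: fully home. In the crop the tip (222,490) lies right at the end wall. Next, over to the button.

```bash
python3 -c "
from h import *
go([665,-130,250])"
```

```text
t 12.75 pos [688.7 158.6 250.2] shift [  0.03 -28.96   0.19] zyaw -5.07 yyaw 84.93 xdir [-0.001 -0.    -1.   ]
```

Emit:
move_arm([
  [[0, -1.5, 0], 0, -1],
  [[0, -5, 0.1], 0, -1],
  [[0, -10, 0.2], 0, -1],
  [[0, -15, 0.2], 0, -1],
  [[0, -20, 0.2], 0, -1],
  [[0, -25, 0.2], 0, -1],
  [[0, -28, 0.2], 0, -1],
  [[0, -29, 0.2], 0, -1],
  [[0, -29, 0.2], 0, -1],
  [[0, -29, 0.2], 0, -1],
])

```text
time_s: 14.0
ee_pos: [665.8, -129.3, 250.3]
ee_rot: [81.5, 90.0, 76.5]
force: [-0.2, -0.1, -0.2]
gripper_width: 0.5
```

```bash
python3 - <<'E'
from h import *
import pickle
c=calib('wrist')
im=viewer.grab_frame('wrist');save('w12.png',im);print(status.state()['time_s'],status.state()['ee_pos'])
b=im.astype(int);m=((b[...,0]>120)&(b[...,1]<90)&(b[...,2]<90)).astype(np.uint8)
n,l,s,ce=cv2.connectedComponentsWithStats(m)
for i in range(1,n):
    if s[i,4]>60:
        x=s[i];cc=(x[0]+x[2]/2-.5,x[1]+x[3]/2-.5);print(x,ce[i].round(1),onz(c,ce[i],22,True).round(1),onz(c,cc,22,True).round(1))
E
```

```text
14.05 [ 665.8637216  -129.17268159  250.26553051]
[ 258    0   38  123 1496] [279.3  58.2] [533.9 -88.9  22. ] [536.9 -92.2  22. ]
[227 102  37  38 508] [249.3 121.2] [ 600.1 -126.9   22. ] [ 599.  -131.4   22. ]
[313 102  25  25 164] [325.4 114.4] [598.4 -43.6  22. ] [597.9 -44.1  22. ]
[ 201  124  117   54 1903] [257.6 163.5] [ 646.7 -122.    22. ] [ 632.7 -119.3   22. ]
[193 206  48   8 222] [218.1 210.2] [ 696.  -171.1   22. ] [ 694.9 -172.8   22. ]
[267 207  57   7 180] [290.8 209. ] [701.8 -88.7  22. ] [703.4 -84.   22. ]
```

View pics/w12.png

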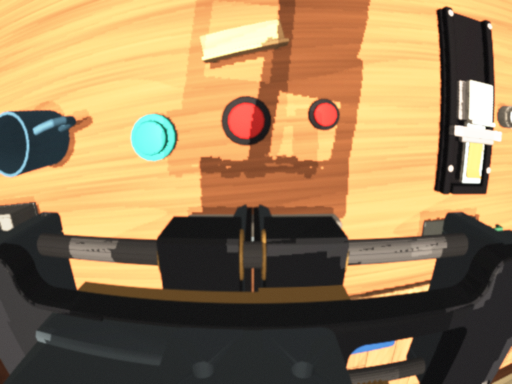

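Wrist view: the big red button is at (246,120), i.e. (599,-131), agreeing with the two-view estimate (599,-130). Bench at (243,40), small red (323,114), turquoise (152,137).

```bash
python3 -c "
from h import *
go([599,-131,120])"
```

```text
t 14.05 pos [ 665.9 -129.2  250.3] shift [13.03 -0.77 -6.65] zyaw -5.0 yyaw 85.0 xdir [ 0.     0.001 -1.   ]
```

Emit:
move_arm([
  [[0, 0, -1.5], 0, -1],
  [[1, -0.4, -4], 0, -1],
  [[3, -0.7, -6], 0, -1],
  [[7, -0.8, -6.6], 0, -1],
  [[10.5, -0.8, -6.6], 0, -1],
  [[12.5, -0.8, -6.6], 0, -1],
  [[13, -0.8, -6.6], 0, -1],
  [[13, -0.8, -6.6], 0, -1],
  [[13, -0.8, -6.6], 0, -1],
])

```text
time_s: 15.18
ee_pos: [600.0, -132.6, 121.4]
ee_rot: [-5.7, 89.9, -10.8]
force: [-0.4, -0.1, -0.5]
gripper_width: 0.3
```

```bash
python3 - <<'E'
from h import *
go([599,-131,94]);print(status.state()['force'])
a=viewer.grab_frame('scene');b=viewer.grab_frame('side')
save('s13.png',np.hstack([cv2.resize(a[160:240,180:260],(400,400),interpolation=cv2.INTER_CUBIC),cv2.resize(b[130:210,245:325],(400,400),interpolation=cv2.INTER_CUBIC)]))
E
```

```text
t 15.175 pos [ 600.  -132.6  121.4] shift [ 2.74  0.15 -0.12] zyaw -5.06 yyaw 84.94 xdir [ 0.002 -0.    -1.   ]
[-0.40561745 -0.12681058 -0.52506835]
```

View pics/s13.png

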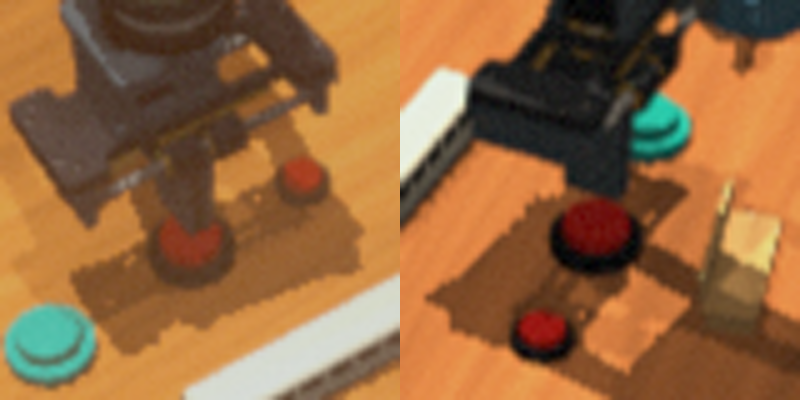

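The tip is right above the big red button (scene crop (192,240), side crop (597,235)). Now I press down.

Emit:
move_arm([
  [[0.7, 0.1, 0], 0, -1],
  [[1.3, 0.1, -0.1], 0, -1],
  [[1.7, 0.1, -0.1], 0, -1],
  [[2.0, 0.1, -0.1], 0, -1],
  [[2.3, 0.1, -0.1], 0, -1],
  [[2.6, 0.1, -0.1], 0, -1],
  [[2.8, 0.1, -0.1], 0, -1],
  [[3.0, 0.1, -0.1], 0, -1],
  [[3.0, 0.1, -0.1], 0, -1],
  [[3.0, 0.1, -0.1], 0, -1],
])

```text
time_s: 16.52
ee_pos: [598.2, -131.6, 94.3]
ee_rot: [-8.0, 89.9, -13.0]
force: [-9.3, 2.0, 25.6]
gripper_width: 0.4
```

Emit:
move_arm([
  [[0.1, 0, 0.1], 0, -1],
  [[0.2, 0, 0.1], 0, -1],
  [[0.2, 0, 0.1], 0, -1],
  [[0.2, 0, 0.1], 0, -1],
])

```text
time_s: 17.02
ee_pos: [598.4, -131.6, 94.1]
ee_rot: [-156.5, 90.0, -161.6]
force: [-13.1, 2.9, 37.6]
gripper_width: 0.4
```

```bash
python3 - <<'E'
from h import *
a=viewer.grab_frame('scene');b=viewer.grab_frame('side')
save('s14.png',np.hstack([cv2.resize(a[170:230,185:245],(400,400),interpolation=cv2.INTER_CUBIC),cv2.resize(b[150:210,255:315],(400,400),interpolation=cv2.INTER_CUBIC)]))
E
```

```text
(no output)
```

View pics/s14.png

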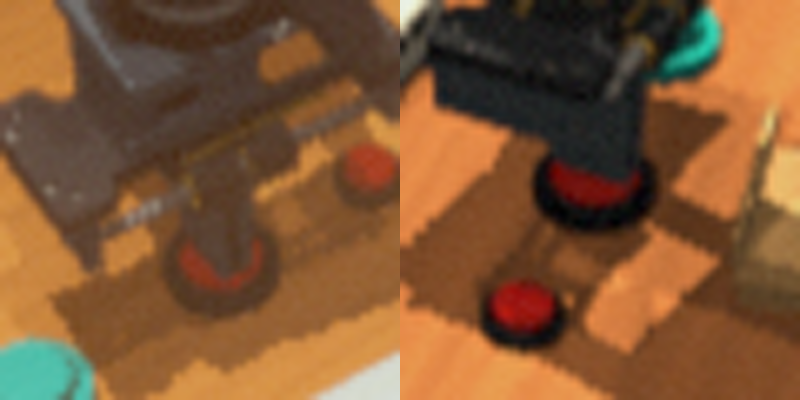

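Hard stop: force rose from 26 to 38 N for 0.2 mm of travel, at the bottomed depth, with the tip within the button. Now I come away.

Emit:
move_arm([
  [[-0.5, 0, 0], 0, -1],
  [[-1.2, 0, 0], 0, -1],
  [[-2.5, 0, 0], 0, -1],
  [[-5, 0, 0], 0, -1],
  [[-9, 0, 0], 0, -1],
  [[-13, 0, 0], 0, -1],
  [[-15, 0, 0], 0, -1],
  [[-15.5, 0, 0], 0, -1],
  [[-15.5, 0, 0], 0, -1],
  [[-15.5, 0, 0], 0, -1],
])

```text
time_s: 18.38
ee_pos: [598.9, -131.6, 241.8]
ee_rot: [169.0, 89.9, 163.9]
force: [-1.2, 0.8, -0.1]
gripper_width: 0.4
```

```bash
python3 - <<'E'
from h import *
print(status.state()['force'],status.state()['ee_pos'],status.state()['qvel'].round(2))
a=viewer.grab_frame('scene');b=viewer.grab_frame('side')
save('s15.png',np.hstack([cv2.resize(a[115:265,150:350],(400,300)),cv2.resize(b[130:280,170:370],(400,300))]));save('s15f.png',b)
E
```

```text
[-1.16010173  0.77559633 -0.06167482] [ 598.94114495 -131.55907541  241.78183162] [-0.03  0.02 -0.09  0.05  0.13  0.03]
```

View pics/s15.png

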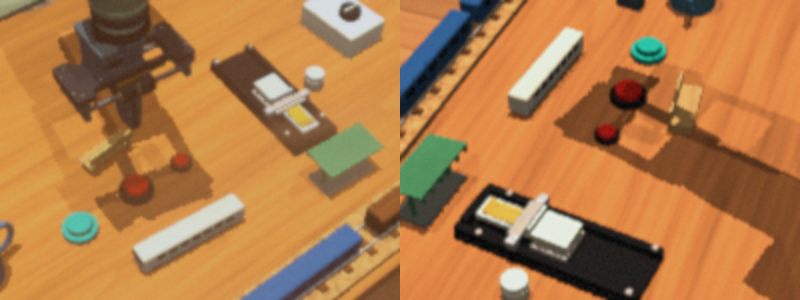

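The key is home under the bridge, the button has sprung back out, the bystanders stand where they were and the arm is clear. Handing in.

```bash
python3 -c "
from h import *
print(env.job_done())"
```

```text
the job is handed in; nothing more can be done
None
```

The job is done and handed in at about 18.5 s of the 48 s, with no verdict reported. With the fingers shut, I pressed the thumb pad to its bottom and slid the key forward until it stopped. I then lifted clear, pressed the large red button until it stopped, and came away.

- **Key at its end:** the tongue did not move when the forward push rose to 36 N. A wrist view from straight over the bridge gave a slide of about 80 mm, with the tongue tip at the end wall.
- **Readings that disagreed:** earlier oblique views gave a slide of only 74–79 mm. I trusted the straight-down view and the hard stop over them.
- **Button:** it stopped at about 5.9 mm of its 6 mm by the arm's height reading. There the force rose to 38 N for only 0.2 mm more travel.
- **At the end:** the last pictures showed the key still under the bridge and the button back out. The models, throttle box and tin looked unmoved; only part of the mug was in the crops I viewed. The tip was about 140 mm clear of the button.

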